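Lean an engine cylinder back on its work rest

ROBOT

A 6-joint arm with a two-finger parallel gripper is mounted at the origin on the work surface. World frame = base frame: x ahead of the robot, y to its left, z up, the work surface at z = 0. Lengths are in m, angles in rad, forces in N, time in s.
With the tool pointing down it reaches from about 0.375 to 0.9 m from the base axis. Payload 3.1 kg.
Tool frame: the origin (TCP) lies midway between the tips of the shut fingers; the grasp point (between the pads) lies 19 mm behind it; z points along the fingers, y is the line along which they close (so a half turn about z gives the same grasp; the last joint's range is limited). The gripper opens to 87 mm and grips with 3 to 60 N. Pads are 19 mm wide; open, the fingers measure 117 mm over their backs; the gripper's body (75 mm by 190 mm) begins 51 mm behind the grasp point.
Start: joints at [-1.46, 0.527, 1.433, -0, 1.181, -0.178], TCP at [0.179, -0.599, 0.198] pointing down, gripper open.
Joint ranges: [-3.08, 3.08], [-0.75, 2.2], [0.22, 2.44], [-1.43, 4.57], [0, 2.65], [-2.85, 2.85]. Speed limits (rad/s): [2.79, 2.79, 3.14, 3.14, 3.14, 3.14].

INTERFACE

Orientations are given as a unit quaternion [x, y, z, w].
In Python, from rig import robot gives the robot as it stands.
- The arm moves only by the shell command python3 -m jog 'ROWS' [FORCE]. ROWS is a JSON object of lists of equal length, an entry for each row: "dp": the shift along the tool's x, y, z in mm, a list of three; "delta_rot": the turn, a rotation vector about the tool's x, y, z in rad, a list of three; "gripper": the opening, from -1 (shut) to 1 (fully open). A call has 1 to 12 rows; each row is the pose to reach, as a shift and turn from the pose commanded when the call began, along the tool's axes at that moment; what a row does not reach only later rows make up. A row lasts 1/10 s, in which the tool goes at most 50 mm and 8.59 degrees, less where a joint would pass 70% of its speed; a pose out of reach is approached as far as the arm can. A call with a gripper value outside its range is refused whole. The fingers move at their own pace and stop on an object; FORCE is the grip in N (left out, the last holds). Time passes only in rows, so rows that repeat a pose let the fingers close. It gives the time, the measured TCP pose, the force, the opening and the grip force at its end, in the units of the state.
- robot.get_obs(): the state, without advancing time (a new reading comes with each control period).
- robot.camera(name): name is "scene" or "top"; returns the picture (480x640x3 uint8, red, green, blue); there is no depth.
- robot.camera_model(name): a dict with "fx", "fy", "cx", "cy" (pixels), "xyz" and "orientation" of the camera in the world. Camera axes: x right, y down, z forward; pixel columns grow to the right and rows downward; lengths in m; the calibration is good to about 2 mm. A picture is of the moment at which its call begins. camera_model takes no time and is no camera call.
- robot.hand_in(): hands the job in; it is judged then, once.
Trained networks look in the newest picture that a camera, given by its name, has taken for a name from the list of things; names that differ only in an ending like _2 or _b are one class to them, and where a whole thing is asked for, a point or a joint stands for the part that bears it (a point fixed in the world has none). Each returns a list of dicts, best first, with "score" (0 to 1); they miss things now and then, are a little off and sometimes report something else, mostly with a low value. They report only what shows in the picture. A call takes as long as a camera call. They do not tell look-alikes from the thing itself.
- robot.search_frame(name, camera): "rect" ([left, top, right, bottom] in pixels, round what is visible of it).
The state is a dict: "time": time; "q": joint angles; "joint_velocities": joint speeds; "joint_torque": joint torques, N m; "position": TCP position; "tool_rot": TCP orientation; "ft_force": force on the tool from outside, world axes, zero at the start; "moment": the same for the moment, N m; "grip_width": finger opening in m; "grip_force": force on a finger pad.
Only numpy, scipy, OpenCV 4.12 (cv2) and the standard library are available. Lean on these libraries where they do the work, as an engineer would, in place of code of your own. Each camera call takes 0.05 s, during which the arm holds its last target. There are 200 camera calls.

TASK

Only pushing with the fingertips, slide the finned engine cylinder along the bench, still standing upright, until its base is softly and squarely up against the stop bar of the inclined work rest and in the middle of it. Then push on its head to tip it gently over, away from you, so that it lies back on the rest's rubber pad. Never squeeze, ram, lift or carry the cylinder or let it fall any other way, and leave the other things on the bench where they are.

Things in the scene. Friction and masses are not known exactly. Their poses are not given: they have to be found in the camera images.
- cylinder: Loose finned aluminium engine cylinder, 0.6 to 1 kg, standing upright on the bench. Origin: centre of its underside; z up its axis, x towards the rest. Base flange 84 x 84 x 9 mm; fin block 80 x 80 mm, 10 to 68 mm high; head 72 (x) x 74 mm, 69 to 95 mm high; valve springs on top to 106 mm. Ports stick out to 50 mm on its +y and -y sides; its -x face is plain.
- push_low (a point): Middle of the cylinder's plain -x fin face (smooth to the touch), 40 mm from the axis and 38 mm above the underside. Pushed at or below this height the cylinder slides on the bench and stays upright (friction coefficient roughly 0.5 to 0.7).
- push_high (a point): Middle of the head's -x face, 36 mm from the axis and 82 mm above the underside. Pushed here the cylinder tips about the lower far edge of its flange (42 mm beyond the axis); its centre of mass is about 48 mm up, so past about 41 degrees of lean it goes over by itself.
- head_top (a point): Centre of the top face of the cylinder's head, 95 mm above the origin of cylinder on its axis.
- rest: Inclined work rest, bolted down: black rubber pad on a dark steel board. Origin: on the bench, middle of the front edge of its steel stop bar (7 mm high, 150 mm long); x points level, away from the cylinder and up the slope; y along the bar; z up. With the cylinder standing against the bar its origin is at x = -42 mm here.
- pad_mid (a point): Middle of the pad's face, 54 mm beyond the bar's front edge and 34 mm high. The pad is 124 mm wide and rises at 28 degrees from 7 mm height just behind the bar's front edge, 115 mm long, between side lips 128 mm apart and 14 mm high. The leant-back cylinder's axis is about 62 degrees from vertical.
- piston: Bystander: loose steel-grey piston, 39 mm diameter, 38 mm high, standing on the bench. Origin under its centre.
- spring_tool: Bystander: loose black valve-spring tool standing upright, 34 mm diameter, 115 mm high. Origin under its centre.
- oil_bottle: Bystander: loose white oil bottle with yellow label and red cap, 60 mm diameter, 155 mm high. Origin under its centre.
- crank_cover: Bystander: loose aluminium crankcase cover lying flat, 110 x 80 mm, 38 mm high. Origin under its centre.
- screwdriver: Bystander: loose screwdriver with orange handle, lying on the bench.
- bearing: Bystander: loose steel bearing ring lying flat, 52 mm diameter, 15 mm high. Origin under its centre.
Not all that is in view belongs to the job. What is shaped like the cylinder but green, purple or yellow is not meant.

How it is judged:
By the outcome, as a careful person would: the job done as asked, in the order asked, and still so for the second after the job is handed in, with the robot touching nothing.
It also fails if it takes over 48 s, if anything falls off the work surface, if the arm or the gripper's body presses on something with over 40 N, if the wrist force passes 120 N, or if a joint passes its speed limit or range.

## Working session

There is one attempt and no reset: what is moved stays moved. The work goes in short steps, Python scripts to look and compute and a shell command to move; the robot and the scene stay as the last step left them, time stands still between calls to the robot, and variables do not carry over. Pictures are saved under pics/ and viewed, at most 10 in all, crops included, and the job is handed in when it is done.

```bash
mkdir -p pics; ls
python3 - <<'E'
from rig import robot
import cv2
for c in ("top","scene"):
    im=robot.camera(c); cv2.imwrite(f"pics/{c}0.png",im[:,:,::-1])
    print(c,robot.camera_model(c))
    for n in ("cylinder","rest","push_low","spring_tool","oil_bottle","piston","crank_cover"):
        print(n,[(d["rect"],round(d["score"],2)) for d in robot.search_frame(n,c)][:4])
o=robot.get_obs();print(o["time"],o["position"],o["tool_rot"],o["ft_force"])
E
```

```text
pics
top {'fx': 588.3848793176676, 'fy': 588.3848793176676, 'cx': 317.86406225574615, 'cy': 239.26627827137017, 'xyz': array([0.33852456, 0.04686345, 1.27054014]), 'orientation': array([ 0.70669958, -0.70337432,  0.04233758, -0.06362228])}
cylinder [([412.5, 168.0, 458.5, 212.6], 0.79), ([386.0, 227.9, 442.6, 284.8], 0.77), ([321.4, 239.1, 371.5, 287.0], 0.72), ([273.9, 297.5, 322.7, 348.9], 0.67)]
rest [([299.7, 126.8, 382.8, 208.2], 0.65), ([492.6, 190.5, 534.7, 226.6], 0.35)]
push_low [([270.7, 294.7, 325.1, 349.2], 0.97), ([317.8, 239.8, 373.7, 289.5], 0.92), ([384.4, 229.4, 445.0, 284.4], 0.58)]
spring_tool [([178.2, 178.6, 210.3, 208.1], 0.85), ([300.3, 128.7, 381.6, 209.9], 0.71)]
oil_bottle [([489.6, 189.3, 533.0, 223.7], 0.96)]
piston [([211.5, 250.9, 232.6, 269.1], 0.52), ([102.8, 267.7, 174.6, 337.5], 0.16)]
crank_cover [([496.0, 237.6, 553.6, 298.6], 0.8), ([318.3, 233.7, 372.3, 287.4], 0.72)]
scene {'fx': 515.2907877948116, 'fy': 515.2907877948116, 'cx': 314.50876018301614, 'cy': 239.3553939902884, 'xyz': array([0.88156755, 0.57754238, 0.99143276]), 'orientation': array([ 0.30999169,  0.90271325, -0.284289  , -0.09051907])}
cylinder [([250.6, 167.6, 294.8, 219.9], 0.92), ([183.2, 182.8, 237.0, 241.7], 0.69), ([287.7, 200.7, 339.8, 260.8], 0.66), ([360.9, 201.1, 406.7, 255.1], 0.65)]
rest [([182.1, 248.8, 292.5, 346.9], 0.84)]
push_low [([362.9, 202.4, 408.1, 257.9], 0.63), ([184.3, 183.5, 236.0, 241.4], 0.63), ([287.9, 198.8, 338.4, 261.5], 0.58), ([249.9, 170.9, 291.5, 217.5], 0.58)]
spring_tool [([349.2, 354.8, 371.9, 394.4], 0.7)]
oil_bottle [([177.6, 128.9, 206.9, 185.3], 0.94)]
piston [([377.3, 308.5, 398.5, 333.7], 0.68)]
crank_cover [([204.2, 126.2, 251.8, 164.4], 0.75), ([288.8, 201.3, 338.0, 259.7], 0.49)]
0.8 [ 0.17862924 -0.59892128  0.19798617] [ 9.89516083e-01  1.44422714e-01 -1.51266485e-05  3.73861222e-05] [-0.59953968 -0.5711552   1.06655896]
```

View pics/top0.png

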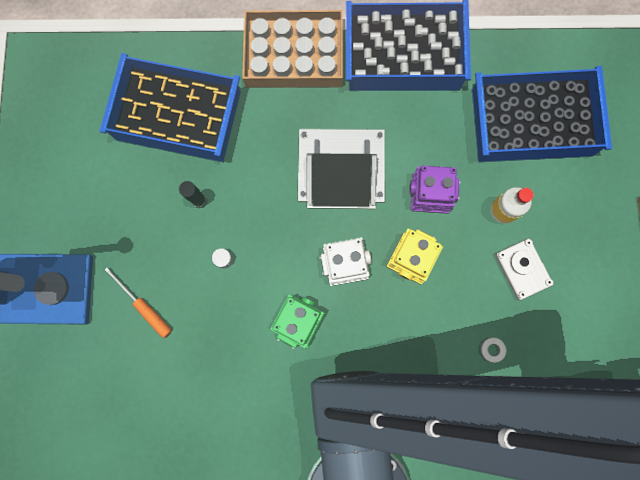

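View pics/scene0.png

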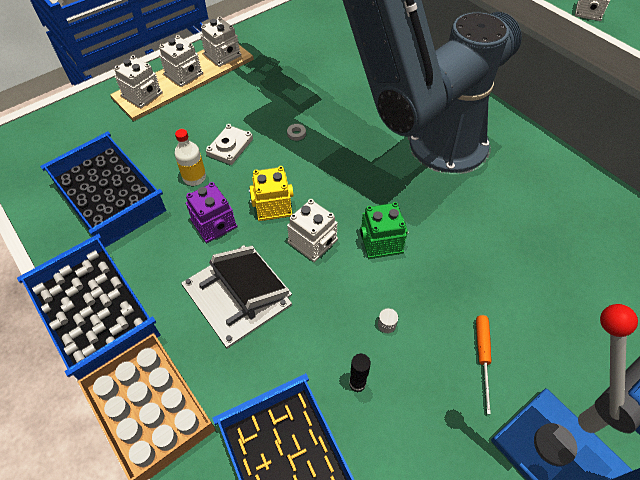

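The silver cylinder (top 346,261; scene 312,228) stands just in front of the rest (top 341,180). The green look-alike is behind it to the left (297,320), and the yellow one is to its right (415,255). Next I'll enlarge this area to pick out exact features.

```bash
cat > h.py <<'E'
import numpy as np, cv2
from rig import robot
from scipy.spatial.transform import Rotation as R
def cam(c):
    m=robot.camera_model(c); return m,R.from_quat(m["orientation"]).as_matrix(),np.array(m["xyz"])
def back(c,u,v,z):
    m,r,t=cam(c); d=r@np.array([(u-m["cx"])/m["fx"],(v-m["cy"])/m["fy"],1]); return t+d*(z-t[2])/d[2]
def proj(c,p):
    m,r,t=cam(c); q=r.T@(np.array(p)-t); return np.array([m["fx"]*q[0]/q[2]+m["cx"],m["fy"]*q[1]/q[2]+m["cy"]])
def crop(src,x,y,w,h,k,out):
    im=cv2.imread(src)[y:y+h,x:x+w]; im=cv2.resize(im,None,fx=k,fy=k,interpolation=cv2.INTER_CUBIC)
    for i in range(0,w,20): cv2.putText(im,str(x+i),(i*k,8),0,.3,(0,0,255)); cv2.line(im,(i*k,9),(i*k,15),(0,0,255))
    for i in range(0,h,20): cv2.putText(im,str(y+i),(0,i*k+4),0,.3,(0,0,255))
    cv2.imwrite(out,im)
E
python3 -c "
from h import *
crop('pics/top0.png',260,120,198,148+10,4,'pics/a.png') if 0 else crop('pics/top0.png',290,145,110,150,4,'pics/a.png')
crop('pics/scene0.png',180,190,165,145,4,'pics/b.png')
print(back('top',346,250,.095),back('top',297,310,.095),back('top',415,245,.095),back('top',341,207,0))
a=back('top',341,207,0);b=back('top',346,280,0);print(a-b)"
```

```text
[0.49444149 0.02616399 0.095     ] [0.37387425 0.1234791  0.095     ] [ 0.50498798 -0.11229542  0.095     ] [0.60244467 0.03546426 0.        ]
[0.16073469 0.01096021 0.        ]
```

View pics/a.png

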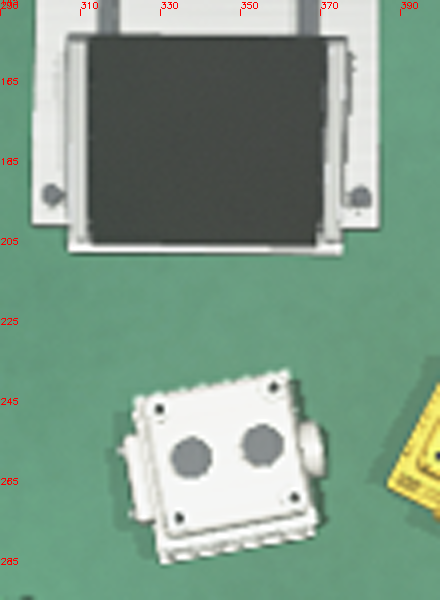

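View pics/b.png

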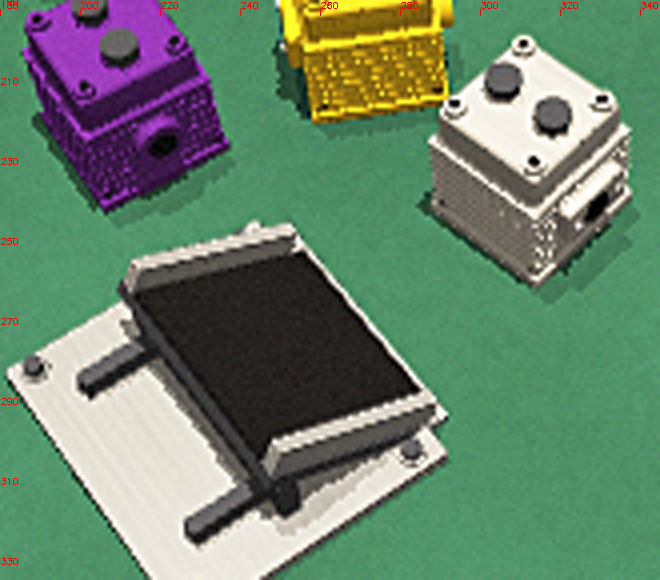

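Run:
```python
from h import *
np.set_printoptions(precision=4,suppress=True)
T=[(329.75,247),(358.5,241.5),(363.75,269.25),(335,274.5)];S=[(313.25,230.5),(294,215.75),(310.75,200.75),(330.5,214.75)]
for c,L in(("top",T),("scene",S)):
    P=np.array([back(c,*p,.096) for p in L]); a=P[0]+P[1]-P[2]-P[3]; print(c,P.mean(0),"yaw",np.degrees(np.arctan2(a[1],a[0])),np.linalg.norm(P[0]-P[1]),np.linalg.norm(P[1]-P[2]))
A,B=back("top",307,208.2,.005),back("top",375.8,208,.005); d=A-B
print("bar",A,B,np.linalg.norm(d),(A+B)/2,"yaw",np.degrees(np.arctan2(-d[0],d[1])))
print("scene bar end",back("scene",291,293.5,.004))
# pad top corners: z top
z=.007+.115*np.sin(np.radians(28))
print("pad top",back("top",308,154,z),back("top",376,154,z))
print("lips bot", back("top",312,206,.01),back("top",371,205.5,.01))
print("green",[back("top",u,v,.07)[:2] for u,v in((283,295),(325,306),(312,348),(271,337))])
print("yellow",[back("top",u,v,.07)[:2] for u,v in((402,229),(442,243),(388,266),(425,284))])
```

```text
top [0.4781 0.0247 0.096 ] yaw 10.666160098891961 0.05896525541341543 0.057000996121823536
scene [0.4765 0.0257 0.096 ] yaw 10.816819439705936 0.058127851869588736 0.05534774992090594
bar [0.5987 0.1101 0.005 ] [ 0.5992 -0.0406  0.005 ] 0.15064358784109005 [0.5989 0.0348 0.005 ] yaw 0.21813449381020072
scene bar end [0.6012 0.1101 0.004 ]
pad top [0.7047 0.1063 0.061 ] [ 0.7044 -0.038   0.061 ]
lips bot [0.6025 0.0989 0.01  ] [ 0.6038 -0.0298  0.01  ]
green [array([0.4048, 0.1541]), array([0.383 , 0.0683]), array([0.299, 0.094]), array([0.3202, 0.177 ])]
yellow [array([ 0.5418, -0.0896]), array([ 0.5128, -0.1708]), array([ 0.465, -0.06 ]), array([ 0.4286, -0.1345])]
```

```bash
cat >> h.py <<'E'
def rel(p,yaw,tilt,p0=None,r0=None):
    o=robot.get_obs(); r0=R.from_quat(o["tool_rot"]) if r0 is None else r0; p0=o["position"] if p0 is None else np.array(p0)
    r=ori(yaw,tilt)
    return np.round((r0.inv().apply(np.array(p)-p0))*1e3,1).tolist(), np.round((r0.inv()*r).as_rotvec(),4).tolist()
def ori(yaw,tilt): return R.from_euler("z",yaw,degrees=True)*R.from_matrix(np.diag([1.,-1,-1]))*R.from_euler("y",tilt,degrees=True)
E
python3 -c "
from h import *
print(rel((.37,-.35,.2),10.7,6)); print(rel((.416,.0135,.17),10.7,6))"
```

```text
([254.5, -183.8, -2.0], [-0.0053, 0.1047, 0.103])
([402.5, -519.0, 27.9], [-0.0053, 0.1047, 0.103])
```

```bash
python3 -m jog '{"dp":[[50,-36,0],[100,-72,-1],[150,-108,-1],[200,-145,-2],[254,-184,-2],[276,-234,3],[298,-284,8],[320,-334,12],[342,-384,16],[364,-432,20],[386,-480,24],[402,-519,28]],"delta_rot":[[0,0.02,0.02],[0,0.04,0.04],[0,0.06,0.06],[0,0.08,0.08],[-0.005,0.105,0.103],[-0.005,0.105,0.103],[-0.005,0.105,0.103],[-0.005,0.105,0.103],[-0.005,0.105,0.103],[-0.005,0.105,0.103],[-0.005,0.105,0.103],[-0.005,0.105,0.103]],"gripper":[-0.3,-0.3,-0.3,-0.3,-0.3,-0.3,-0.3,-0.3,-0.3,-0.3,-0.3,-0.3]}'; python3 -c "
from h import *
print(rel((.416,.0135,.17),10.7,6));print(rel((.416,.0135,.048),10.7,6))"
```

```text
time: 2.0
position: [0.406, -0.0594, 0.1764]
tool_rot: [0.994, 0.093, 0.053, -0.005]
ft_force: [2.2, 0.6, -0.6]
grip_width: 0.0301
grip_force: 0.0
([22.5, -69.8, 8.8], [0.0006, -0.0019, -0.0008])
([9.5, -69.9, 130.1], [0.0006, -0.0019, -0.0008])
```

```bash
python3 -m jog '{"dp":[[0,0,0],[0,0,0]],"delta_rot":[[0,0,0],[0,0,0]],"gripper":[-0.3,-0.3]}'; python3 -c "
from h import *
print(rel((.416,.0135,.17),10.7,6));print(rel((.416,.0135,.048),10.7,6))"
```

```text
time: 2.2
position: [0.4058, -0.0598, 0.1763]
tool_rot: [0.994, 0.095, 0.053, -0.005]
ft_force: [0.6, -0.3, 0.2]
grip_width: 0.0305
grip_force: 0.0
([23.1, -70.0, 8.7], [-0.0, -0.0009, 0.0043])
([10.3, -70.1, 130.0], [-0.0, -0.0009, 0.0043])
```

```bash
python3 -m jog '{"dp":[[12,-35,4],[23,-70,9],[20,-70,40],[16,-70,75],[13,-70,105],[10,-70,122],[10,-70,130],[10,-70,130]],"delta_rot":[[0,0,0],[0,0,0],[0,0,0],[0,0,0],[0,0,0],[0,0,0],[0,0,0],[0,0,0]],"gripper":[-0.3,-0.3,-0.3,-0.3,-0.3,-0.3,-0.3,-0.3]}'; python3 -c "
from h import *
cv2.imwrite('pics/s1.png',robot.camera('scene')[:,:,::-1]);cv2.imwrite('pics/t1.png',robot.camera('top')[:,:,::-1])
a=cv2.imread('pics/s1.png')[130:350,180:440];b=cv2.imread('pics/t1.png')[150:370,230:450]
cv2.imwrite('pics/c.png',cv2.resize(np.hstack([a,b]),None,fx=1.6,fy=2.4*.7))
print(rel((.424,.015,.04),10.7,6),rel((.518-.0085,.035,.04),0,6))"
```

```text
time: 3.0
position: [0.4163, 0.0107, 0.0471]
tool_rot: [0.994, 0.092, 0.052, -0.005]
ft_force: [0.1, -1.1, 1.2]
grip_width: 0.0305
grip_force: 0.0
([6.9, -2.5, 9.1], [0.0005, -0.0018, -0.0017]) ([94.1, -6.4, 18.4], [-0.0191, -0.0019, 0.1841])
```

View pics/c.png

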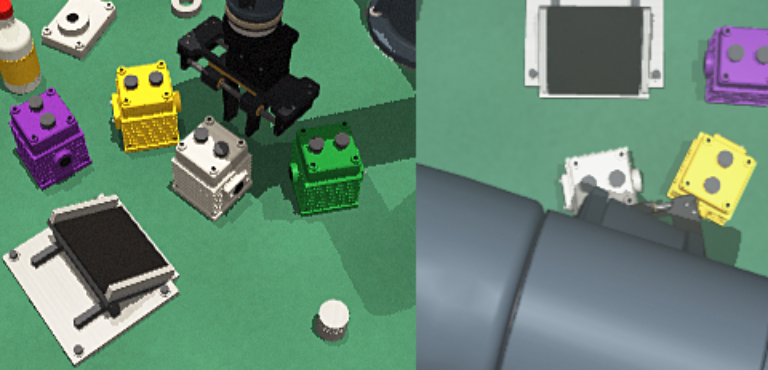

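The open hand stands upright behind the silver cylinder, with both fingertips at its plain face. The body clears green and yellow, and nothing is disturbed. Now I'll lower it and creep to contact.

```bash
python3 -m jog '{"dp":[[2,-2,3],[4,-3,6],[6,-4,9],[7,-4,9],[8.5,-4,9],[10,-4,9],[11.5,-4,9],[13,-4,9]],"delta_rot":[[0,0,0],[0,0,0],[0,0,0],[0,0,0],[0,0,0],[0,0,0],[0,0,0],[0,0,0]],"gripper":[-0.3,-0.3,-0.3,-0.3,-0.3,-0.3,-0.3,-0.3]}'; python3 -c "
from h import *
print(rel((.518-.0095,.035,.04),0,6))"
```

```text
time: 3.9
position: [0.4288, 0.0188, 0.0403]
tool_rot: [0.994, 0.093, 0.052, -0.005]
ft_force: [0.1, -0.6, -0.2]
grip_width: 0.0304
grip_force: 0.0
([80.9, -1.1, 8.9], [-0.0199, -0.0005, 0.1856])
```

```bash
python3 -m jog '{"dp":[[4,-0.2,0.4],[9,-0.4,1],[14,-0.7,1.5],[19,-0.9,2.1],[24,-1.2,2.6],[29,-1.4,3.2],[34,-1.7,3.7],[39,-1.9,4.3],[44,-2.2,4.8],[49,-2.4,5.4],[54,-2.7,5.9],[57,-2.8,6.2]],"delta_rot":[[-0.001,0,0.01],[-0.002,0,0.021],[-0.003,0,0.032],[-0.005,0,0.043],[-0.006,0,0.055],[-0.007,0,0.066],[-0.008,0,0.078],[-0.01,0,0.089],[-0.011,0,0.101],[-0.012,0,0.112],[-0.013,0,0.123],[-0.014,0,0.13]],"gripper":[-0.3,-0.3,-0.3,-0.3,-0.3,-0.3,-0.3,-0.3,-0.3,-0.3,-0.3,-0.3]}'; python3 -c "
from h import *
cv2.imwrite('pics/s2.png',robot.camera('scene')[:,:,::-1]);cv2.imwrite('pics/t2.png',robot.camera('top')[:,:,::-1])
crop('pics/t2.png',290,145,110,140,4,'pics/d1.png');crop('pics/s2.png',240,200,80,140,4,'pics/d2.png')
cv2.imwrite('pics/d.png',np.hstack([cv2.imread('pics/d1.png'),cv2.imread('pics/d2.png')]))
print(rel((.5085,.038,.04),0,6))"
```

```text
time: 5.1
position: [0.4789, 0.0334, 0.0393]
tool_rot: [0.999, 0.028, 0.047, -0.003]
ft_force: [-7.8, -0.4, 5.0]
grip_width: 0.0307
grip_force: 4.0
([28.9, -3.0, 2.1], [-0.008, 0.0092, 0.0558])
```

View pics/d.png

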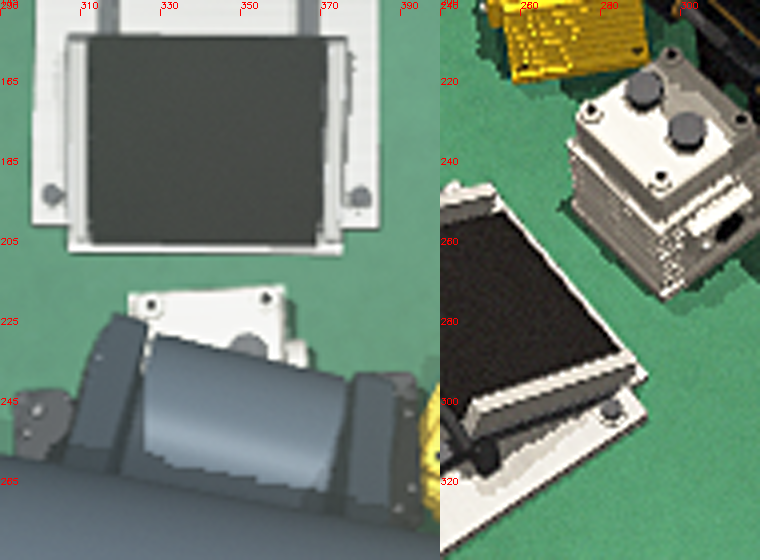

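```bash
cat >> h.py <<'E'
def cyl(S,c="scene"):
    P=np.array([back(c,*p,.096) for p in S]); a=P[0]+P[1]-P[2]-P[3]; return P.mean(0),np.degrees(np.arctan2(a[1],a[0]))
E
python3 -c "
from h import *
print(cyl([(295,244),(277.75,227.5),(298,213.5),(315.25,229.75)]))
A,B=back('top',327.75,221,.096),back('top',356.5,219.5,.096);d=A-B;y=np.arctan2(-d[0],d[1]);print((A+B)/2-.028*np.array([np.cos(y),np.sin(y),0]),np.degrees(y))
print(robot.get_obs()['position'])"
```

```text
(array([0.52464561, 0.03326176, 0.096     ]), np.float64(3.2234238703700187))
[0.52715315 0.03250807 0.096     ] 3.1221441626893363
[0.47976976 0.03336466 0.03936737]
```

```bash
python3 -m jog '{"dp":[[3,-0.3,0.2],[6,-0.6,0.4],[9,-0.9,0.6],[12,-1.2,0.8],[15,-1.5,1],[18,-1.8,1.2],[21,-2.1,1.4],[24,-2.4,1.6],[26,-2.6,1.8],[27,-2.7,1.9],[28,-2.8,2],[28,-2.8,2]],"delta_rot":[[0,0,0.006],[0,0,0.012],[-0.001,0,0.018],[-0.002,0,0.024],[-0.003,0,0.03],[-0.004,0,0.036],[-0.005,0,0.042],[-0.006,0,0.046],[-0.007,0,0.05],[-0.008,0,0.053],[-0.008,0,0.056],[-0.008,0,0.056]],"gripper":[-0.3,-0.3,-0.3,-0.3,-0.3,-0.3,-0.3,-0.3,-0.3,-0.3,-0.3,-0.3]}'; python3 -c "
from h import *
cv2.imwrite('pics/s3.png',robot.camera('scene')[:,:,::-1]);cv2.imwrite('pics/t3.png',robot.camera('top')[:,:,::-1])
crop('pics/t3.png',290,145,110,140,4,'pics/d1.png');crop('pics/s3.png',220,200,80,140,4,'pics/d2.png')
cv2.imwrite('pics/e.png',np.hstack([cv2.imread('pics/d1.png'),cv2.imread('pics/d2.png')]))
print(rel((.511,.038,.04),0,6))"
```

```text
time: 6.4
position: [0.5113, 0.0368, 0.0408]
tool_rot: [0.999, -0.0, 0.051, 0.001]
ft_force: [-5.8, 1.1, 0.7]
grip_width: 0.0306
grip_force: 2.8
([-0.3, -1.2, 0.8], [0.0016, 0.0017, -0.0005])
```

View pics/e.png

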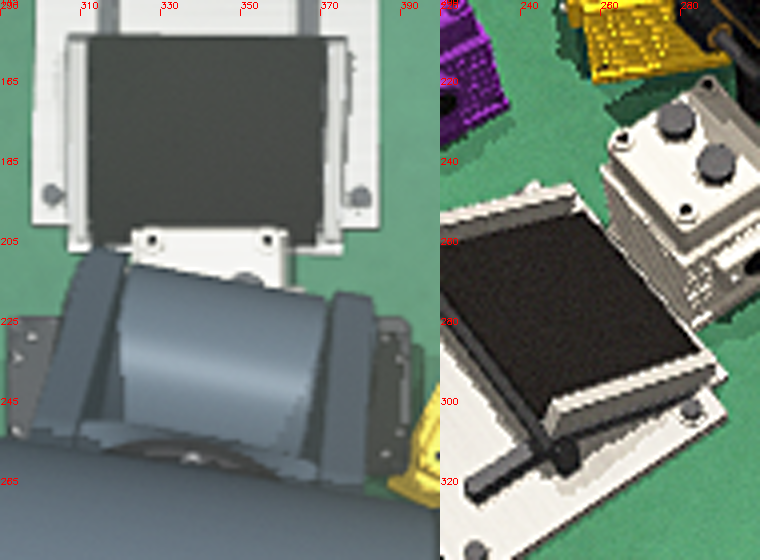

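```bash
python3 -c "
from h import *
print(cyl([(281.25,252.75),(265.5,234.5),(287,221.25),(302.75,239.5)]))
A,B=back('top',328,205,.096),back('top',356.75,205,.096);d=A-B;y=np.arctan2(-d[0],d[1]);print((A+B)/2-.028*np.array([np.cos(y),np.sin(y),0]),np.degrees(y))
print(robot.get_obs()['position'],robot.get_obs()['ft_force'])"
```

```text
(array([0.55826573, 0.03448385, 0.096     ]), np.float64(-0.3616051258460102))
[0.55865648 0.03353627 0.096     ] 0.03888407883409103
[0.51125838 0.0367699  0.04084543] [-5.27575005  0.13413163  0.8404895 ]
```

```bash
python3 -m jog '{"dp":[[0.5,-0.3,0],[1,-0.6,0],[1,-0.6,0]],"delta_rot":[[0,0,0],[0,0,0],[0,0,0]],"gripper":[-0.3,-0.3,-0.3]}';python3 -m jog '{"dp":[[0.5,-0.3,0],[1,-0.6,0],[1,-0.6,0]],"delta_rot":[[0,0,0],[0,0,0],[0,0,0]],"gripper":[-0.3,-0.3,-0.3]}'
```

```text
time: 6.8
position: [0.5116, 0.0373, 0.0409]
tool_rot: [0.999, -0.0, 0.051, 0.001]
ft_force: [-5.9, -0.4, 2.1]
grip_width: 0.0305
grip_force: 3.4
time: 7.1
position: [0.5118, 0.0378, 0.0409]
tool_rot: [0.999, -0.0, 0.05, 0.001]
ft_force: [-7.9, -1.4, 3.0]
grip_width: 0.0304
grip_force: 4.0
```

```bash
python3 -m jog '{"dp":[[0.5,0,0],[1,0,0],[1.5,0,0],[1.5,0,0]],"delta_rot":[[0,0,0],[0,0,0],[0,0,0],[0,0,0]],"gripper":[-0.3,-0.3,-0.3,-0.3]}'
```

```text
time: 7.5
position: [0.5119, 0.0378, 0.0409]
tool_rot: [0.999, -0.0, 0.049, 0.001]
ft_force: [-9.7, -1.8, 3.4]
grip_width: 0.0303
grip_force: 5.0
```

The cylinder is seated: force rises with no further motion, yaw is about 0, and y is about 0.034 against the rest's middle at 0.035. Next I'll back off and rise to the head height.

```bash
python3 -m jog '{"dp":[[-4,0,-0.4],[-8,0,-0.8],[-12,1,-1.2],[-11,2,-12],[-10,3,-24],[-9,3,-36],[-8,3,-42],[-6,3,-42],[-4,3,-42],[-2,3,-42],[-2,3,-42]],"delta_rot":[[0,0,0],[0,0,0],[0,0,0],[0,0,0],[0,0,0],[0,0,0],[0,0,0],[0,0,0],[0,0,0],[0,0,0],[0,0,0]],"gripper":[-0.3,-0.3,-0.3,-0.3,-0.3,-0.3,-0.3,-0.3,-0.3,-0.3,-0.3]}'; python3 -c "
from h import *
cv2.imwrite('pics/s4.png',robot.camera('scene')[:,:,::-1]);crop('pics/s4.png',210,150,140,130,5,'pics/f.png')"
```

```text
time: 8.6
position: [0.5097, 0.0348, 0.0825]
tool_rot: [0.999, -0.0, 0.052, 0.001]
ft_force: [-0.0, -0.3, 0.0]
grip_width: 0.0303
grip_force: 0.0
```

View pics/f.png

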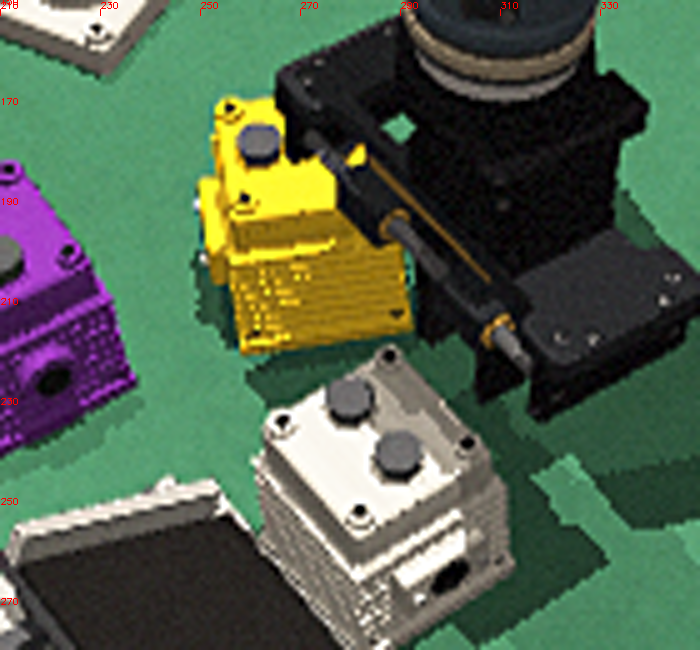

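The cylinder stands upright, square to the bar at its middle (bolts at 282,253; 266,235; 288,221; 303,239). The fingers are clear behind the head at 82 mm height. Now I'll tip it.

```bash
python3 -m jog '{"dp":[[3,0,0.3],[6,0,0.5],[10,0,-2],[14,0,-4.6],[18,0,-7],[22.4,0,-9.2],[27,0,-11.2],[31.3,0,-13.1],[36,0,-14.8],[40.5,0,-16.2],[40.5,0,-16.2]],"delta_rot":[[0,0,0],[0,0,0],[0,0,0],[0,0,0],[0,0,0],[0,0,0],[0,0,0],[0,0,0],[0,0,0],[0,0,0],[0,0,0]],"gripper":[-0.3,-0.3,-0.3,-0.3,-0.3,-0.3,-0.3,-0.3,-0.3,-0.3,-0.3]}'; python3 -c "
from h import *
cv2.imwrite('pics/s5.png',robot.camera('scene')[:,:,::-1]);crop('pics/s5.png',190,170,140,130,5,'pics/g.png')"
```

```text
time: 9.75
position: [0.5491, 0.0347, 0.1037]
tool_rot: [0.999, -0.0, 0.053, 0.001]
ft_force: [-0.7, 1.2, 0.4]
grip_width: 0.0305
grip_force: 0.0
```

View pics/g.png

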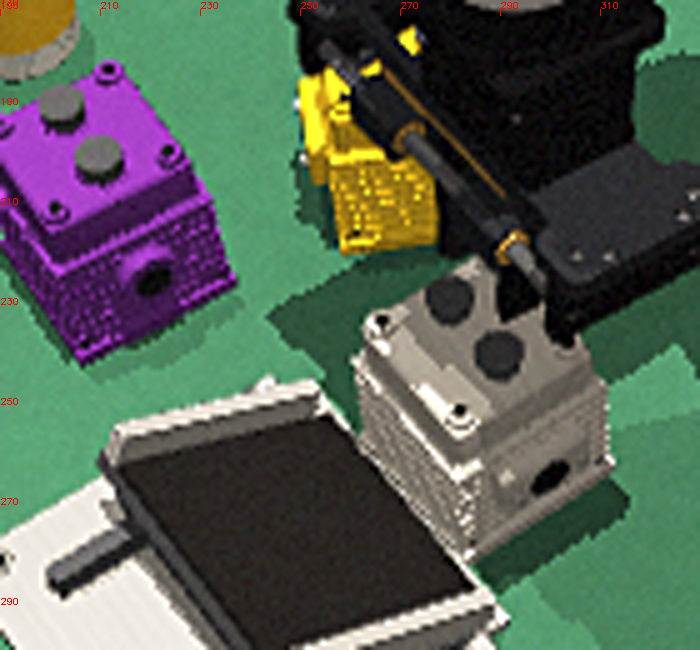

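The cylinder is still upright by the bar (bolts 282,252; 266,234). The fingertips slipped up over the head edge and now hover on top. I'll retreat, reseat it with a low push, and start again lower with a flatter path.

```bash
python3 -m jog '{"dp":[[0.4,0,-4],[-12,0,-5],[-28,0,-7],[-46,0,-8],[-48,0,10],[-50,0,36],[-52,0,58],[-50,0,58],[-47,0,58.5],[-45,0,58.8],[-43,0,59],[-42.5,0,59]],"delta_rot":[[0,0,0],[0,0,0],[0,0,0],[0,0,0],[0,0,0],[0,0,0],[0,0,0],[0,0,0],[0,0,0],[0,0,0],[0,0,0],[0,0,0]],"gripper":[-0.3,-0.3,-0.3,-0.3,-0.3,-0.3,-0.3,-0.3,-0.3,-0.3,-0.3,-0.3]}'; python3 -m jog '{"dp":[[0.5,0,0],[1,0,0],[1.5,0,0],[1.5,0,0]],"delta_rot":[[0,0,0],[0,0,0],[0,0,0],[0,0,0]],"gripper":[-0.3,-0.3,-0.3,-0.3]}'
```

```text
time: 11.0
position: [0.5104, 0.0349, 0.0407]
tool_rot: [0.999, -0.0, 0.051, 0.001]
ft_force: [-4.7, -0.4, 3.7]
grip_width: 0.0306
grip_force: 2.4
time: 11.4
position: [0.5105, 0.0349, 0.0405]
tool_rot: [0.999, -0.0, 0.05, 0.001]
ft_force: [-6.1, -1.1, 3.8]
grip_width: 0.0306
grip_force: 3.3
```

```bash
python3 -m jog '{"dp":[[0.7,0,0],[1.4,0,0],[2,0,0],[2,0,0]],"delta_rot":[[0,0,0],[0,0,0],[0,0,0],[0,0,0]],"gripper":[-0.3,-0.3,-0.3,-0.3]}'; python3 -m jog '{"dp":[[0.5,0,0],[1,0,0],[1.5,0,0],[1.5,0,0]],"delta_rot":[[0,0,0],[0,0,0],[0,0,0],[0,0,0]],"gripper":[-0.3,-0.3,-0.3,-0.3]}'
```

```text
time: 11.8
position: [0.5106, 0.0351, 0.0404]
tool_rot: [0.999, 0.0, 0.048, 0.001]
ft_force: [-8.8, -2.9, 6.7]
grip_width: 0.0306
grip_force: 4.4
time: 12.2
position: [0.5106, 0.0352, 0.0403]
tool_rot: [0.999, 0.0, 0.047, 0.001]
ft_force: [-11.2, -3.0, 8.1]
grip_width: 0.0309
grip_force: 5.4
```

```bash
cat >> h.py <<'E'
def shift(a,b,box):
    x,y,w,h=box; A=cv2.imread(a,0); B=cv2.imread(b,0); k=8
    t=cv2.resize(A[y:y+h,x:x+w],None,fx=k,fy=k,interpolation=cv2.INTER_CUBIC); s=cv2.resize(B[y-6:y+h+6,x-6:x+w+6],None,fx=k,fy=k,interpolation=cv2.INTER_CUBIC)
    m=cv2.matchTemplate(s,t,cv2.TM_CCOEFF_NORMED); _,v,_,l=cv2.minMaxLoc(m); return (l[0]/k-6,l[1]/k-6,round(v,3))
E
python3 -c "
from h import *
cv2.imwrite('pics/s6.png',robot.camera('scene')[:,:,::-1])
for n in ('s3','s5','s6'):
  print(n,[shift('pics/s4.png',f'pics/{n}.png',b) for b in ((262,230,10,10),(277,247,12,12),(262,228,26,30),(285,250,16,16),(200,270,30,30))])
p=np.array([.559,.034,.096]);print(proj('scene',p+[.001,0,0])-proj('scene',p),proj('scene',p+[0,.001,0])-proj('scene',p))"
```

```text
s3 [(-0.625, 0.25, 0.934), (-0.375, 0.125, 0.961), (-0.625, 0.125, 0.929), (-0.125, -0.25, 0.938), (0.0, 0.0, 0.999)]
s5 [(0.0, 0.0, 0.828), (0.0, 0.0, 0.758), (0.0, 0.0, 0.741), (4.875, -3.375, 0.776), (0.0, 0.0, 0.999)]
s6 [(0.0, 0.0, 0.993), (0.0, 0.0, 0.987), (0.0, 0.0, 0.986), (0.0, 0.0, 0.989), (0.0, 0.0, 0.999)]
[-0.38243207  0.23865372] [0.27508003 0.30342005]
```

```bash
python3 -m jog '{"dp":[[0,0,-1],[0,0,-2],[0.5,0,-2],[1,0,-2]],"delta_rot":[[0,0,0],[0,0,0],[0,0,0],[0,0,0]],"gripper":[-0.3,-0.3,-0.3,-0.3]}'; python3 -m jog '{"dp":[[0.5,0,-0.5],[1,0,-1],[1.5,0,-1],[1.5,0,-1]],"delta_rot":[[0,0,0],[0,0,0],[0,0,0],[0,0,0]],"gripper":[-0.3,-0.3,-0.3,-0.3]}';  python3 -c "
from h import *
cv2.imwrite('pics/s7.png',robot.camera('scene')[:,:,::-1])
for n in ('s7',):
  print(n,[shift('pics/s6.png',f'pics/{n}.png',b) for b in ((262,230,10,10),(277,247,12,12),(262,228,26,30),(285,250,16,16),(284,262,16,16))])
"
```

```text
time: 12.65
position: [0.5118, 0.0353, 0.0421]
tool_rot: [0.999, 0.0, 0.047, 0.0]
ft_force: [-9.6, -2.8, 3.4]
grip_width: 0.0302
grip_force: 4.8
time: 13.05
position: [0.5127, 0.0353, 0.0432]
tool_rot: [0.999, 0.0, 0.046, 0.0]
ft_force: [-9.6, -3.6, 4.0]
grip_width: 0.0306
grip_force: 5.0
s7 [(-1.25, 0.625, 0.934), (-1.125, 0.625, 0.949), (-1.125, 0.5, 0.948), (1.0, -0.875, 0.959), (-0.25, 0.0, 0.943)]
```

The base is against the bar: the head moved about 3 mm while the base stayed put. I'll ease off so it settles, then go to head height.

```bash
python3 -m jog '{"dp":[[-2,0,0],[-4,0,0],[-6,0,0],[-8,0,0],[-12,0,0],[-18,0,0],[-16,0,-12],[-14,0,-24],[-14,0,-33],[-14,0,-33]],"delta_rot":[[0,0,0],[0,0,0],[0,0,0],[0,0,0],[0,0,0],[0,0,0],[0,0.05,0],[0,0.1,0],[0,0.15,0],[0,0.15,0]],"gripper":[-0.3,-0.3,-0.3,-0.3,-0.3,-0.3,-0.3,-0.3,-0.3,-0.3]}';  python3 -c "
from h import *
cv2.imwrite('pics/s8.png',robot.camera('scene')[:,:,::-1])
for n in ('s8',):
  print(n,[shift('pics/s6.png',f'pics/{n}.png',b) for b in ((262,230,10,10),(277,247,12,12),(262,228,26,30),(285,250,16,16),(284,262,16,16))])
"
```

```text
time: 14.1
position: [0.5002, 0.035, 0.076]
tool_rot: [0.992, -0.0, 0.127, 0.001]
ft_force: [-0.3, 0.6, 0.1]
grip_width: 0.0304
grip_force: 0.0
s8 [(0.0, 0.0, 0.966), (0.125, 0.0, 0.983), (0.125, 0.0, 0.954), (0.0, 0.0, 0.984), (0.0, 0.0, 0.99)]
```

```bash
python3 -m jog '{"dp":[[4,0,1],[8,0,2],[11,0,3],[13,0,3.5],[15,0,4],[17,0,4.5],[18.5,0,4.8],[18.5,0,4.8]],"delta_rot":[[0,0,0],[0,0,0],[0,0,0],[0,0,0],[0,0,0],[0,0,0],[0,0,0],[0,0,0]],"gripper":[-0.3,-0.3,-0.3,-0.3,-0.3,-0.3,-0.3,-0.3]}';  cat > chk.py <<'E'
from h import *; import sys
f=sys.argv[1]
cv2.imwrite(f'pics/{f}.png',robot.camera('scene')[:,:,::-1])
print([shift('pics/s6.png',f'pics/{f}.png',b) for b in ((262,230,10,10),(277,247,12,12),(262,228,26,30),(284,262,16,16))])
E
python3 chk.py s9
```

```text
time: 14.95
position: [0.521, 0.0348, 0.0753]
tool_rot: [0.992, -0.0, 0.127, 0.001]
ft_force: [-0.1, 0.1, -0.8]
grip_width: 0.0305
grip_force: 0.0
[(0.0, 0.0, 0.963), (0.125, 0.0, 0.984), (0.125, 0.0, 0.961), (0.0, 0.0, 0.991)]
```

```bash
python3 -m jog '{"dp":[[1,0,0.2],[2,0,0.5],[3,0,0.8],[3,0,0.8]],"delta_rot":[[0,0,0],[0,0,0],[0,0,0],[0,0,0]],"gripper":[-0.3,-0.3,-0.3,-0.3]}';python3 chk.py s10; python3 -m jog '{"dp":[[1,0,0.2],[2,0,0.5],[3,0,0.8],[3,0,0.8]],"delta_rot":[[0,0,0],[0,0,0],[0,0,0],[0,0,0]],"gripper":[-0.3,-0.3,-0.3,-0.3]}';python3 chk.py s11
```

```text
time: 15.4
position: [0.5241, 0.0348, 0.0753]
tool_rot: [0.992, -0.0, 0.127, 0.001]
ft_force: [0.4, -0.2, 0.5]
grip_width: 0.0303
grip_force: 0.0
[(0.0, 0.0, 0.973), (0.125, 0.0, 0.984), (0.0, 0.0, 0.962), (0.0, 0.0, 0.99)]
time: 15.85
position: [0.5272, 0.0348, 0.0753]
tool_rot: [0.992, -0.0, 0.127, 0.001]
ft_force: [-0.2, 0.2, -0.3]
grip_width: 0.0308
grip_force: 0.0
[(0.0, 0.0, 0.975), (0.125, 0.0, 0.983), (0.125, 0.0, 0.963), (0.0, 0.0, 0.991)]
```

```bash
python3 -c "
from h import *
cv2.imwrite('pics/t11.png',robot.camera('top')[:,:,::-1])
crop('pics/t11.png',305,185,70,90,6,'pics/d1.png');crop('pics/s11.png',255,195,60,90,6,'pics/d2.png')
cv2.imwrite('pics/i.png',np.hstack([cv2.imread('pics/d1.png'),cv2.imread('pics/d2.png')]))
for y in (.0125,.035,.0575): print(proj('scene',(.5272,y,.0753)))"
```

```text
[290.32708899 228.62244921]
[296.42360359 235.20453502]
[302.63298774 241.90848013]
```

View pics/i.png

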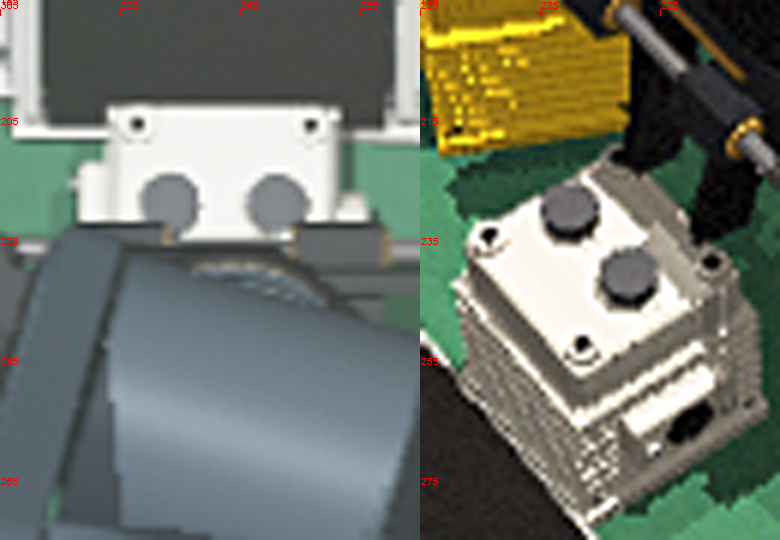

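The fingers stand right behind the head's rear edge and the cylinder is upright. The gap is only millimetres, so I'll keep creeping.

```bash
for i in 12 13; do python3 -m jog '{"dp":[[1,0,0.2],[2,0,0.5],[3,0,0.8],[3,0,0.8]],"delta_rot":[[0,0,0],[0,0,0],[0,0,0],[0,0,0]],"gripper":[-0.3,-0.3,-0.3,-0.3]}' | sed -n '2p;4p';python3 chk.py s$i; done
```

```text
position: [0.5303, 0.0347, 0.0753]
ft_force: [-0.7, 0.1, 0.4]
[(0.0, 0.0, 0.984), (0.125, 0.0, 0.984), (0.125, 0.0, 0.967), (0.0, 0.0, 0.991)]
position: [0.5334, 0.0348, 0.0753]
ft_force: [0.1, -0.1, -1.1]
[(0.0, 0.0, 0.977), (0.125, 0.0, 0.984), (0.125, 0.0, 0.969), (0.0, 0.0, 0.991)]
```

```bash
python3 -c "
from h import *
o=robot.get_obs();r=R.from_quat(o['tool_rot']);print(o['position'],o['q'])
for xx in (.5272,):
  for y in (15,30,-15,-30):
    print(y,[np.round(proj('scene',np.array([xx,.0348,.0753])+r.apply([0,y/1e3,-h/1e3])),0).tolist() for h in (0,20,40,60)])
print('head back edge',[np.round(proj('scene',(.522,y,.095)),1).tolist() for y in (-.003,.0125,.0575,.071)])
a=cv2.imread('pics/s11.png',0);
for v in range(200,246,3): print(v,''.join('#' if p<35 else '+' if p<80 else '.' for p in a[v,280:325]))
"
```

```text
[0.53323404 0.03479926 0.0752115 ] [-0.16982594  0.53791862  1.97984261  0.1115336   0.37398513  1.30253975]
15 [[292.0, 231.0], [294.0, 224.0], [295.0, 218.0], [297.0, 211.0]]
30 [[288.0, 226.0], [290.0, 220.0], [291.0, 213.0], [293.0, 207.0]]
-15 [[300.0, 240.0], [302.0, 233.0], [304.0, 227.0], [305.0, 220.0]]
-30 [[305.0, 244.0], [306.0, 238.0], [308.0, 231.0], [310.0, 225.0]]
head back edge [[287.6, 217.6], [291.8, 222.1], [304.3, 235.4], [308.1, 239.5]]
200 ...+####+++...+#####+.+######################
203 ..........###....+###++..+###################
206 ..........#####+....++++##..+########++++++++
209 ..........##########+++++++#########+++++++++
212 ........++#############++++++++#######+++++++
215 ..........################+#+...####+++++++++
218 +++++++++##########.+#####......######+++++.+
221 ++++..+##########++++++####+##+...++#####++++
224 ...........+..++++++++##########+++.+########
227 ................+++++##########+++++#########
230 ...................+##########++++++#########
233 +###................########+++++++#.#######+
236 .........................++++++++++++#+++++++
239 ......................+#+..++++++++++++++++++
242 .....+.......+..............++++++++++++++..+
245 .......+####..................++++++++++++...
```

The numbers say the fingers are shorter when open: they arc back, and the visible finger ends sit about 20 mm above the TCP. So the tips have been passing over the head. I'll retreat and shut the fingers, which puts the tips at the TCP, then push.

```bash
python3 -m jog '{"dp":[[1,0,-4],[-8,0,-6.5],[-20,0,-9.5],[-33,0,-13],[-33,0,-13],[-33,0,-13],[-33,0,-13],[-33,0,-13]],"delta_rot":[[0,0,0],[0,0,0],[0,0,0],[0,0,0],[0,0,0],[0,0,0],[0,0,0],[0,0,0]],"gripper":[-0.3,-0.3,-0.3,-1,-1,-1,-1,-1]}';python3 chk.py s14; python3 -m jog '{"dp":[[3,0,0.8],[6,0,1.6],[9,0,2.3],[11,0,2.9],[12,0,3.1],[13,0,3.4],[13,0,3.4]],"delta_rot":[[0,0,0],[0,0,0],[0,0,0],[0,0,0],[0,0,0],[0,0,0],[0,0,0]],"gripper":[-1,-1,-1,-1,-1,-1,-1]}';python3 chk.py s15
```

```text
time: 17.65
position: [0.4989, 0.0347, 0.0797]
tool_rot: [0.992, -0.0, 0.128, 0.001]
ft_force: [0.9, -0.5, 0.4]
grip_width: 0.0023
grip_force: 0.0
[(0.0, 0.0, 0.965), (0.125, 0.0, 0.984), (0.0, 0.0, 0.954), (0.0, 0.0, 0.991)]
time: 18.4
position: [0.5114, 0.0348, 0.0795]
tool_rot: [0.992, -0.0, 0.127, 0.001]
ft_force: [0.1, -0.1, 0.2]
grip_width: 0.0002
grip_force: 0.0
[(0.0, 0.0, 0.965), (0.125, 0.0, 0.984), (0.125, 0.0, 0.954), (0.0, 0.0, 0.991)]
```

Creep on horizontally to find contact.

```bash
for i in 16 17; do python3 -m jog '{"dp":[[1,0,0.2],[2,0,0.5],[3,0,0.8],[3,0,0.8]],"delta_rot":[[0,0,0],[0,0,0],[0,0,0],[0,0,0]],"gripper":[-1,-1,-1,-1]}' | sed -n '1,4p';python3 chk.py s$i; done
```

```text
time: 18.85
position: [0.5148, 0.0348, 0.0795]
tool_rot: [0.992, -0.0, 0.127, 0.001]
ft_force: [-0.2, -0.2, 0.5]
[(0.0, 0.0, 0.965), (0.125, 0.0, 0.984), (0.125, 0.0, 0.956), (0.0, 0.0, 0.991)]
time: 19.3
position: [0.5179, 0.0348, 0.0795]
tool_rot: [0.992, -0.0, 0.127, 0.001]
ft_force: [-0.2, 0.6, 0.5]
[(0.0, 0.0, 0.961), (0.125, 0.0, 0.983), (0.125, 0.0, 0.958), (0.0, 0.0, 0.991)]
```

```bash
for i in 18 19; do python3 -m jog '{"dp":[[1,0,0.2],[2,0,0.5],[3,0,0.8]],"delta_rot":[[0,0,0],[0,0,0],[0,0,0]],"gripper":[-1,-1,-1]}' | sed -n '1,4p';python3 chk.py s$i; done
```

```text
time: 19.65
position: [0.5208, 0.0348, 0.0794]
tool_rot: [0.992, -0.0, 0.127, 0.001]
ft_force: [-1.0, -0.3, 0.5]
[(0.0, 0.0, 0.962), (0.125, 0.0, 0.984), (0.125, 0.0, 0.96), (0.0, 0.0, 0.991)]
time: 20.0
position: [0.5239, 0.0348, 0.0794]
tool_rot: [0.992, -0.0, 0.127, 0.001]
ft_force: [-0.0, 0.3, -0.3]
[(0.0, 0.0, 0.978), (0.125, 0.0, 0.984), (0.125, 0.0, 0.962), (0.0, 0.0, 0.991)]
```

```bash
python3 -c "
from h import *
o=robot.get_obs();r=R.from_quat(o['tool_rot'])
print('TCP line',[np.round(proj('scene',o['position']+r.apply([0,0,-h/1e3])),0).tolist() for h in (0,10,20,30,40,60)])
print('head back edge',[np.round(proj('scene',(.522,y,.095)),1).tolist() for y in (-.003,.035,.071)])
a=cv2.imread('pics/s19.png',0);
for v in range(200,246,2): print(v,''.join('#' if p<35 else '+' if p<80 else '-' if p<130 else '.' for p in a[v,275:325]))
"
```

```text
TCP line [[297.0, 233.0], [298.0, 230.0], [299.0, 227.0], [300.0, 224.0], [301.0, 220.0], [302.0, 214.0]]
head back edge [[287.6, 217.6], [298.0, 228.7], [308.1, 239.5]]
200 ---------..-####--+-+++++###+-+###################
202 ------------.+###++##++++++###+-+###############++
204 --------------.----####++++++###+-+####+###+++++++
206 ---------------.++#######++++++###+-+####+++++++++
208 --------------..++++#######++#.-++##--+####+++++++
210 ---------------.-++++#######+.+--+####--+###++++++
212 -------------+#+.#++########-++-..+##+++++++++++++
214 -------.-----...-+++########++#+--..-+++++#+++++++
216 -..------------+++++#############+--..-++###++++#-
218 --++++++++++++++++++##############++--..-+####++++
220 ++++++++++.-##.-+++##############+++++--.+++####++
222 ++++++++-...-+.--++##############+++++++++-+######
224 +++++......-------+#############+++++++++++#######
226 +-------.......-----+###########++++++++++########
228 .--------......-------+####+++++++++++++++########
230 +---------......-------.+++++++++++++++-+#########
232 .#+----+#-.......---------+++++++++++++++#+#####++
234 ..+####--..........---------++++++++++++++-#+-++++
236 .....................----.----++++++++++++++++++++
238 ...........--------.......-###.+++++++++++++++++++
240 ..........---------......---.-.--+++++++++++++++++
242 ..........+-------+-.......----.-++++++++++++++++.
244 ...........+#+++##-.........--+---+++++++++++++---
```

The image shows the shut tips ending about 17 mm above the reported TCP, so at this height they just clear the head. I'll back off, drop 18 mm and approach again.

```bash
python3 -m jog '{"dp":[[-8,0,-2],[-19.4,0,-5],[-22,0,4],[-24,0,12.4],[-20,0,13.4],[-16,0,14.5],[-13,0,15.2],[-12,0,15.5],[-11,0,15.7],[-10,0,16],[-9,0,16.2],[-9,0,16.2]],"delta_rot":[[0,0,0],[0,0,0],[0,0,0],[0,0,0],[0,0,0],[0,0,0],[0,0,0],[0,0,0],[0,0,0],[0,0,0],[0,0,0],[0,0,0]],"gripper":[-1,-1,-1,-1,-1,-1,-1,-1,-1,-1,-1,-1]}';python3 chk.py s20; python3 -m jog '{"dp":[[1,0,0.2],[2,0,0.5],[3,0,0.8],[3,0,0.8]],"delta_rot":[[0,0,0],[0,0,0],[0,0,0],[0,0,0]],"gripper":[-1,-1,-1,-1]}' | sed -n '1,4p';python3 chk.py s21
```

```text
time: 21.25
position: [0.5183, 0.0349, 0.0613]
tool_rot: [0.992, -0.0, 0.126, 0.001]
ft_force: [-1.9, -0.4, 2.3]
grip_width: 0.0006
grip_force: 1.0
[(0.0, 0.0, 0.962), (0.125, 0.0, 0.984), (0.125, 0.0, 0.958), (0.0, 0.0, 0.99)]
time: 21.7
position: [0.5186, 0.0354, 0.0607]
tool_rot: [0.992, 0.0, 0.124, 0.0]
ft_force: [-8.7, -1.8, 4.5]
[(0.0, 0.0, 0.958), (0.0, 0.0, 0.992), (0.0, 0.0, 0.963), (0.0, 0.0, 0.99)]
```

```bash
python3 -m jog '{"dp":[[2,0,-1.3],[4.2,0,-2.4],[6.4,0,-3.5],[8.5,0,-4.5],[10.7,0,-5.5],[13,0,-6.5],[15.2,0,-7.4],[17.4,0,-8.3]],"delta_rot":[[0,0,0],[0,0,0],[0,0,0],[0,0,0],[0,0,0],[0,0,0],[0,0,0],[0,0,0]],"gripper":[-1,-1,-1,-1,-1,-1,-1,-1]}';python3 chk.py s22; python3 -c "
from h import *
P=np.array([.600,.0345,0])
for th in (0,5,10,15): 
  r=R.from_euler('y',th,degrees=True); print(th,[np.round(proj('scene',P+r.apply((-.042+x,y,.096)))-proj('scene',P+np.array((-.042+x,y,.096))),2).tolist() for x,y in((.028,-.029),(.028,.029))])"
```

```text
time: 22.55
position: [0.5347, 0.0352, 0.0733]
tool_rot: [0.992, -0.0, 0.125, 0.001]
ft_force: [-4.6, -1.1, 2.4]
grip_width: 0.0001
grip_force: 2.5
[(-6.0, 3.5, 0.754), (-6.0, 3.875, 0.875), (-6.0, 3.5, 0.732), (-3.5, 1.25, 0.857)]
0 [[0.0, 0.0], [0.0, 0.0]]
5 [[-3.3, 1.77], [-3.33, 1.87]]
10 [[-6.61, 3.76], [-6.67, 3.96]]
15 [[-9.88, 5.96], [-10.0, 6.25]]
```

```bash
python3 -m jog '{"dp":[[4.5,0,-1.5],[9.1,0,-2.9],[13.8,0,-4.1],[18.6,0,-5.1],[23.3,0,-5.8],[28.1,0,-6.3],[33,0,-6.6],[37.7,0,-6.8],[40.5,0,-6.8],[40.5,0,-6.8]],"delta_rot":[[0,0,0],[0,0,0],[0,0,0],[0,0,0],[0,0,0],[0,0,0],[0,0,0],[0,0,0],[0,0,0],[0,0,0]],"gripper":[-1,-1,-1,-1,-1,-1,-1,-1,-1,-1]}'; python3 -c "
from h import *
cv2.imwrite('pics/s23.png',robot.camera('scene')[:,:,::-1])
a=cv2.imread('pics/s23.png',0)
print(robot.get_obs()['ft_force'], [np.round(proj('scene',np.array([.6,.0345,0])+R.from_euler('y',t,degrees=True).apply((-.014,.029,.096))),0).tolist() for t in (0,25,32,62)])
print([(d['rect'],round(d['score'],2)) for d in robot.search_frame('cylinder','scene')][:5])"
```

```text
time: 23.6
position: [0.5755, 0.0347, 0.091]
tool_rot: [0.992, -0.0, 0.128, 0.001]
ft_force: [-0.9, -0.6, 0.4]
grip_width: 0.0005
grip_force: 0.5
[-1.06510335 -0.76731062  0.19879718] [[281.0, 253.0], [265.0, 264.0], [261.0, 268.0], [247.0, 286.0]]
[([358.9, 201.4, 407.8, 258.4], 0.96), ([251.3, 183.8, 274.8, 215.9], 0.89), ([185.2, 181.2, 235.1, 242.5], 0.82), ([243.7, 228.2, 310.5, 281.7], 0.61), ([376.9, 306.4, 398.3, 332.1], 0.47)]
```

```bash
python3 -m jog '{"dp":[[2,0,0],[4,0,0.3],[6,0,0.6],[8,0,1],[10,0,1.3],[12,0,1.7],[14,0,2],[15.5,0,2.4],[17,0,2.7]],"delta_rot":[[0,0,0],[0,0,0],[0,0,0],[0,0,0],[0,0,0],[0,0,0],[0,0,0],[0,0,0],[0,0,0]],"gripper":[-1,-1,-1,-1,-1,-1,-1,-1,-1]}'
cat > c2.py <<'E'
from h import *; import sys
cv2.imwrite(f'pics/{sys.argv[1]}.png',robot.camera('scene')[:,:,::-1]); print([([round(v) for v in d['rect']],round(d['score'],2)) for d in robot.search_frame('cylinder','scene') if d['rect'][3]>255 and d['rect'][0]<300])
E
python3 c2.py s24
```

```text
time: 24.6
position: [0.5919, 0.0348, 0.0924]
tool_rot: [0.992, -0.0, 0.127, 0.001]
ft_force: [0.1, 0.3, 0.8]
grip_width: 0.0005
grip_force: 0.2
[([240, 230, 306, 281], 0.88)]
```

Near balance now; a few more millimetres, slowly.

```bash
python3 -m jog '{"dp":[[1,0,0.2],[2,0,0.5],[3,0,0.7],[4,0,1],[5,0,1.2],[6,0,1.5]],"delta_rot":[[0,0,0],[0,0,0],[0,0,0],[0,0,0],[0,0,0],[0,0,0]],"gripper":[-1,-1,-1,-1,-1,-1]}'|sed -n '1,4p';python3 c2.py s25; python3 -m jog '{"dp":[[1,0,0.2],[2,0,0.5],[3,0,0.7],[4,0,1],[5,0,1.2],[6,0,1.5],[6,0,1.5]],"delta_rot":[[0,0,0],[0,0,0],[0,0,0],[0,0,0],[0,0,0],[0,0,0],[0,0,0]],"gripper":[-1,-1,-1,-1,-1,-1,-1]}'|sed -n '1,4p';python3 c2.py s26
```

```text
time: 25.3
position: [0.598, 0.0348, 0.0924]
tool_rot: [0.992, -0.0, 0.127, 0.001]
ft_force: [-0.8, -1.5, -0.6]
[([241, 233, 306, 282], 0.76)]
time: 26.1
position: [0.6042, 0.0348, 0.0925]
tool_rot: [0.992, -0.0, 0.127, 0.001]
ft_force: [0.7, -0.6, 1.0]
[([234, 237, 297, 284], 0.85)]
```

```bash
cat > box.py <<'E'
from h import *
import itertools
def bb(t,c='scene',X=.6,Y=.0345):
    L=[(x,y,z) for x in(-.042,.042) for y in(-.042,.042) for z in(0,.009)]+[(x,y,z) for x in(-.036,.036) for y in(-.037,.037) for z in(.069,.095)]+[(x,y,.068) for x in(-.04,.04) for y in(-.04,.04)]
    P=np.array([proj(c,np.array([X,Y,0])+R.from_euler('y',t,degrees=True).apply(np.array(l)-[.042,0,0])) for l in L]); return np.round(np.r_[P.min(0),P.max(0)]).tolist()
if __name__=='__main__':
    for t in(20,30,35,40,45,50,62): print(t,bb(t),bb(t,'top'))
E
python3 box.py; python3 -c "
from h import *
im=robot.camera('top');cv2.imwrite('pics/t26.png',im[:,:,::-1]);print([([round(v) for v in d['rect']],round(d['score'],2)) for d in robot.search_frame('cylinder','top')])
print([round(cv2.absdiff(cv2.imread('pics/s25.png'),cv2.imread('pics/s26.png'))[225:300,225:300].mean(),2)])"
```

```text
20 [248.0, 220.0, 311.0, 284.0] [322.0, 186.0, 362.0, 242.0]
30 [242.0, 224.0, 308.0, 284.0] [322.0, 180.0, 362.0, 238.0]
35 [239.0, 226.0, 307.0, 284.0] [322.0, 177.0, 362.0, 236.0]
40 [237.0, 228.0, 305.0, 284.0] [322.0, 174.0, 362.0, 233.0]
45 [235.0, 230.0, 303.0, 284.0] [322.0, 172.0, 362.0, 230.0]
50 [233.0, 230.0, 301.0, 285.0] [321.0, 170.0, 362.0, 227.0]
62 [229.0, 231.0, 295.0, 291.0] [321.0, 166.0, 362.0, 220.0]
[([388, 228, 442, 285], 0.86), ([410, 166, 460, 214], 0.85), ([326, 165, 365, 181], 0.83)]
[np.float64(32.52)]
```

```bash
python3 -m jog '{"dp":[[-6,0,-4],[-14,0,-16],[-24,0,-36],[-34,0,-60],[-50,0,-90],[-70,0,-115],[-90,0,-130],[-90,0,-130]],"delta_rot":[[0,0,0],[0,0,0],[0,0,0],[0,0,0],[0,0,0],[0,0,0],[0,0,0],[0,0,0]],"gripper":[-1,-1,-1,-1,-1,-1,-1,-1]}'|sed -n '1,4p';python3 c2.py s27
python3 - <<'E'
from h import *
im=robot.camera('top');cv2.imwrite('pics/t27.png',im[:,:,::-1]);print([([round(v) for v in d['rect']],round(d['score'],2)) for d in robot.search_frame('cylinder','top')])
print(cv2.absdiff(cv2.imread('pics/s26.png'),cv2.imread('pics/s27.png'))[262:295,225:275].mean())
# others unchanged vs first picture
for n,b in dict(green=(362,215,40,35),yellow=(255,172,12,20),purple=(185,190,48,45),bottle=(178,130,28,50),piston=(377,308,22,26),tool=(349,354,23,40),driver=(474,315,18,95),cover=(206,128,44,34),bearing=(286,122,20,16)).items(): print(n,shift('pics/scene0.png','pics/s27.png',b))
# bright gold standard: bolt/head-edge via ascii of lying part
a=cv2.imread('pics/s27.png',0)
for v in range(226,296,2): print(v,''.join('#' if p<35 else '+' if p<80 else '-' if p<150 else '.' for p in a[v,222:305]))
E
```

```text
time: 27.1
position: [0.4801, 0.0358, 0.1968]
tool_rot: [0.992, -0.0, 0.127, 0.001]
ft_force: [0.1, 0.1, -0.6]
[([233, 230, 298, 285], 0.67)]
[([410, 168, 460, 214], 0.89), ([400, 231, 443, 282], 0.85), ([269, 297, 324, 342], 0.8), ([315, 168, 368, 228], 0.67)]
17.77010101010101
green (0.0, 0.0, 0.974)
yellow (0.0, 0.0, 0.994)
purple (0.0, 0.0, 0.994)
bottle (0.0, 0.0, 0.997)
piston (0.0, 0.0, 0.999)
tool (0.0, 0.0, 0.996)
driver (0.0, 0.0, 0.996)
cover (0.0, 0.0, 0.998)
bearing (-0.125, 0.5, 0.395)
226 ###++++++++--+#+-----------------------------------------++++-+++++++++++++++++++++
228 #+++#++--+##++---------------------------------------------++++-+++++++++++++++++++
230 ++++--###+------------------------------------------...-----+++++++++++++++++++++++
232 +#+#+-+---------------------------------------.-..-.-....--++++++++++++++++++++++++
234 #+#++----------------------------------..-.........-#-.....--++++++++++++++++++++++
236 +-----------------------------..-..-.........................--++++++++++++++++++++
238 -----------------------------........................-........-
[... 1784 characters left out ...]
 #+++##+##+++#++#+++#++##-------...--------.---.-..----------+..--------------------
282 +#+++###++++#++++++++++##+....-..--------.--.-+...---..++#++.++--------------------
284 --#++++###+++#+++++++#++#-+#....----------------#-+#+#######+..--------------------
286 ---+#++++#++++#++++++++###--.-------+#+..++.-#+###############-.-------------------
288 -----#++++###++++##++++++++#############-######+#+++#######+-+-...-----------------
290 ..----+#++++####++++++++##+++##+++#+#######+#########+---..........----------------
292 ...-----#++++##+++++##++++++##+#++++++#+#++####+---..........-++++-..--------------
294 ......---+#++++#+##+##+#++##+#++#+#++###+++--..........-+++-------...+-------------
```

Run:
```python
from h import *
for t in (50,55,58,60,62,64): print(t,[np.round(proj('scene',np.array([.6,.0345,0])+R.from_euler('y',t,degrees=True).apply(np.array(l)-[.042,0,0])),1).tolist() for l in ((-.028,.029,.096),(-.028,-.029,.096),(-.037,-.037,.009),(-.037,.037,.009))])
a,b=cv2.imread('pics/s27.png'),(robot.camera('scene')[:,:,::-1]);cv2.imwrite('pics/s28.png',b);print(cv2.absdiff(a,b)[225:300,225:310].mean(),cv2.absdiff(a,b)[400:,:100].mean())
for c,p,z in(("scene",(256.5,265.5),0),): pass
o=robot.get_obs();print(o['time'])
```

```text
50 [[263.7, 258.2], [247.8, 239.7], [275.9, 233.3], [295.9, 255.4]]
55 [[259.8, 261.6], [244.0, 242.9], [273.6, 233.7], [293.6, 256.0]]
58 [[257.5, 263.6], [241.8, 244.9], [272.2, 234.0], [292.1, 256.4]]
60 [[256.0, 265.1], [240.3, 246.3], [271.2, 234.3], [291.1, 256.7]]
62 [[254.5, 266.5], [238.9, 247.7], [270.2, 234.6], [290.1, 257.1]]
64 [[253.1, 267.9], [237.5, 249.1], [269.1, 235.0], [289.1, 257.5]]
4.338091503267973 2.16025
27.35
```

Run:
```python
from h import *
print(shift('pics/top0.png','pics/t27.png',(478,336,30,28)),shift('pics/top0.png','pics/t27.png',(272,300,40,40)))
print(robot.hand_in())
```

```text
(0.125, 0.125, 0.989) (0.0, -0.125, 0.501)
the job is handed in; nothing more can be done
None
```

The cylinder was slid upright against the middle of the stop bar, then tipped back onto the rest's pad. In the last pictures it leans about 60–62°, within about 1 mm of the middle. The arm is clear, none of the bystanders moved, and the job was handed in at about 27 s, though I never learned the judged result; the first tipping try slipped over the head without moving the cylinder.

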